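# Set a belt drive to its mark, brake it and hang up the safety padlocks

### The arm

A 7-joint arm with a two-finger parallel gripper is mounted at the origin on a cart in front of the work surface, level with it; the furniture and walls round the work are solid. World frame = base frame: x ahead of the robot, y to its left, z up, the work surface at z = 0. Lengths are in m, angles in rad, forces in N, time in s.
With the tool pointing down it reaches from about 0.425 to 0.8 m from the base axis. Payload 8.3 kg.
Tool frame: the origin (TCP) lies on the front face of the gripper's body, between the roots of the fingers; the fingertips stand 73 mm ahead of it and the grasp point (between the pads) lies 54 mm ahead of it; z points along the fingers, y is the line along which they close (so a half turn about z gives the same grasp; the last joint's range is limited). The gripper opens to 85 mm and grips with 20 to 120 N. Pads are 22 mm wide; open, the fingers measure 114 mm over their backs; the gripper's body (76 mm by 85 mm) begins 54 mm behind the grasp point. The pads swing forward as they close: fully open they stand 13 mm farther back than shut.
Start: joints at [-1.328, 0.383, 0.016, 1.37, -0.006, 1.388, -0.046], TCP at [0.188, 0.596, 0.304] pointing down, gripper open.
Joint ranges: [-2.95, 2.95], [-0.25, 2.06], [-1.52, 1.56], [0.18, 2.33], [-1.44, 4.58], [0.02, 2.06], [-3.01, 3.01]. Speed limits (rad/s): [2.39, 2.39, 3.01, 3.01, 3.14, 3.14, 3.14].

### API

Orientations are given as a unit quaternion [w, x, y, z].
In Python, from cell import telemetry, imaging, workorder gives the robot as it stands.
- The arm moves only by the shell command python3 -m crank 'ROWS' [FORCE]. ROWS is a JSON object of lists of equal length, an entry for each row: "claw": the finger opening in m, from 0 to 0.0854; "delta_pos": the shift along the tool's x, y, z in m, a list of three; "angular": the turn, a rotation vector about the tool's x, y, z in degrees, a list of three. A call has 1 to 10 rows; each row is the pose to reach, as a shift and turn from the pose commanded when the call began, along the tool's axes at that moment; what a row does not reach only later rows make up. A row lasts 1/12 s, in which the tool goes at most 41.7 mm and 7.16 degrees, less where a joint would pass 70% of its speed; a pose out of reach is approached as far as the arm can. A call with a gripper value outside its range is refused whole. The fingers move at their own pace and stop on an object; FORCE is the grip in N (left out, the last holds). Time passes only in rows, so rows that repeat a pose let the fingers close. It gives the time, the measured TCP pose, the force, the opening and the grip force at its end, in the units of the state.
- telemetry.read_state(): the state, without advancing time (a new reading comes with each control period).
- imaging.read_camera(name): name is "side" or "top" or "wrist"; returns the picture (480x640x3 uint8, red, green, blue); there is no depth.
- imaging.camera_model(name): a dict with "fx", "fy", "cx", "cy" (pixels), "k1" (the pictures are not rectified: a ray, as slopes to the right and down, at radius r is drawn at 1 + k1 r^2 times it, then the intrinsics apply), "position" and "orientation" of the camera in the world. Camera axes: x right, y up, looking along -z (the intrinsics and any distortion apply to the point x, -y, -z); pixel columns grow to the right and rows downward; lengths in m; the calibration is good to about 2 mm. A picture is of the moment at which its call begins: read the wrist's pose just before it. camera_model takes no time and is no camera call; for the wrist camera it gives the pose at the moment of the call.
- workorder.finish_job(): hands the job in; it is judged then, once.
The state is a dict: "time_s": time; "joint_positions": joint angles; "dq": joint speeds; "joint_efforts": joint torques, N m; "eef_pos": TCP position; "tcp_rot": TCP orientation; "contact_force": force on the tool from outside, world axes, zero at the start; "torque": the same for the moment, N m; "gripper_width": finger opening in m; "grip_force": force on a finger pad.
Only numpy, scipy, OpenCV 4.12 (cv2) and the standard library are available. Lean on these libraries where they do the work, as an engineer would, in place of code of your own. Each camera call takes 0.05 s, during which the arm holds its last target. There are 200 camera calls.

### The job

Get the drive ready for its new belt: pull the red brake cap up as far as it goes, turn the pulley by its rim until the red mark stands at the yellow pointer, then press the brake cap fully down again, and never turn the pulley while the brake is on. Hang every safety padlock that is on the bench by its shackle on a peg of the green rack, one to a peg, hanging still. Leave the wax tin and the pigment jars where they are.

Things in the scene. Friction and masses are not known exactly. Their poses are not given: they have to be found in the camera images.
- drive: the drive's grey foot, fixed to the bench: a disc of 80 mm radius, 12 mm thick, with a tongue along its own +x. Origin: under the pulley's axis at bench height, z up. The yellow pointer (10 mm square post, centre 85 mm from the axis along +x, 81 mm high) and behind it the blue brake housing (centre at x = 125 mm, 40 mm along x, 26 mm along y, 44 mm high) stand on the tongue, so keep the fingers off that part of the rim
- pulley_axis (a point): point on the pulley's upright axis at the height of the rim's top (74 mm). The aluminium pulley has an upstanding round rim: outer radius 65 mm, inner radius 54 mm, so 11 mm thick; it can be pinched from above anywhere away from the pointer, one finger inside it and one outside. Inside the rim the web lies 28 mm below the rim's top; a hub of 15 mm radius rises to 17 mm below the rim's top
- pulley (a joint): angle of the pulley about its upright axis, in rad, counter-clockwise from above positive; 0 (or any whole turn, 6.283) is the mark exactly at the pointer. Turns freely either way over several turns against a friction of 0.12 N m (about 2 N at the rim) and stays where it is left
- pulley_mark (a point): outer end of the red mark on top of the pulley's rim, 65 mm from the axis; the mark is a 5 mm wide red line across the rim, down its flank and over the web
- pointer_tip (a point): tip of the yellow pointer, 67.5 mm from the pulley's axis and 7 mm above the rim's top; fixed to the drive
- brake_cap (a joint): lift of the red brake cap in m: 0 = fully down (brake on, as at the start), 0.014 = fully up (brake off). A friction detent of about 7 N holds it wherever it is left. It does not hold the pulley in the simulation: turning the pulley with the brake on is forbidden, not prevented
- brake_top (a point): centre of the top of the red mushroom-shaped brake cap, 34 mm in diameter and 20 mm high, on an upright stem 125 mm from the pulley's axis along the drive's +x; the top is 67 mm above the bench when down, 81 mm when up. The housing below is narrower than the cap along the drive's y, so grip it along that direction
- rack: green padlock rack, fixed to the bench: a level rail (398 mm long along its own y, 12 mm thick, 16 mm high, centre 120 mm above the bench) on two end posts. Origin: on the bench under the middle of the rail, z up. Five steel pegs of 8 mm diameter stick out of the rail along its own -x, roughly towards the robot, 78 mm apart; each runs level to 52 mm from the rail's centre line, then rises 6 mm to its end at 60 mm (64 mm with its round end)
- jar_yellow_1: yellow pigment jar with a black lid, 58 mm across, 60 mm high; bystander. Origin: centre of its underside
- jar_umber: brown pigment jar with a black lid, 48 mm across, 66 mm high; bystander. Origin: centre of its underside
- wax_tin: flat tin with a green band, 67 mm across, 44 mm high; bystander. Origin: centre of its underside
- lock_red: red padlock standing upright (or absent). Origin: centre of its underside. Body 40 mm wide (y), 30 thick (x), 34 high, 0.12 kg; closed shackle of 7 mm bar above it in its y-z plane, opening 26 mm wide, from 34 to 61 mm up, its middle at 47.5; 68 mm high in all. Grip the body across its width, so that the opening is free. Hung on a peg, its underside is about 63 mm above the bench.
- lock_yellow: yellow padlock standing upright (or absent). Origin: centre of its underside. Body 40 mm wide (y), 30 thick (x), 34 high, 0.12 kg; closed shackle of 7 mm bar above it in its y-z plane, opening 26 mm wide, from 34 to 61 mm up, its middle at 47.5; 68 mm high in all. Grip the body across its width, so that the opening is free. Hung on a peg, its underside is about 63 mm above the bench.
- lock_blue: blue padlock standing upright (or absent). Origin: centre of its underside. Body 40 mm wide (y), 30 thick (x), 34 high, 0.12 kg; closed shackle of 7 mm bar above it in its y-z plane, opening 26 mm wide, from 34 to 61 mm up, its middle at 47.5; 68 mm high in all. Grip the body across its width, so that the opening is free. Hung on a peg, its underside is about 63 mm above the bench.
- lock_green: green padlock standing upright (or absent). Origin: centre of its underside. Body 40 mm wide (y), 30 thick (x), 34 high, 0.12 kg; closed shackle of 7 mm bar above it in its y-z plane, opening 26 mm wide, from 34 to 61 mm up, its middle at 47.5; 68 mm high in all. Grip the body across its width, so that the opening is free. Hung on a peg, its underside is about 63 mm above the bench.
- lock_white: white padlock standing upright (or absent). Origin: centre of its underside. Body 40 mm wide (y), 30 thick (x), 34 high, 0.12 kg; closed shackle of 7 mm bar above it in its y-z plane, opening 26 mm wide, from 34 to 61 mm up, its middle at 47.5; 68 mm high in all. Grip the body across its width, so that the opening is free. Hung on a peg, its underside is about 63 mm above the bench.
- peg0 (a point): peg 0 of the rack (0 at the rack's +y end, 4 at its -y end): point on the peg's centre line 32 mm out from the rail's centre line, 120 mm above the bench, where a shackle should hang; the peg points along the rack's own -x
- peg1 (a point): peg 1 of the rack (0 at the rack's +y end, 4 at its -y end): point on the peg's centre line 32 mm out from the rail's centre line, 120 mm above the bench, where a shackle should hang; the peg points along the rack's own -x
- peg2 (a point): peg 2 of the rack (0 at the rack's +y end, 4 at its -y end): point on the peg's centre line 32 mm out from the rail's centre line, 120 mm above the bench, where a shackle should hang; the peg points along the rack's own -x
- peg3 (a point): peg 3 of the rack (0 at the rack's +y end, 4 at its -y end): point on the peg's centre line 32 mm out from the rail's centre line, 120 mm above the bench, where a shackle should hang; the peg points along the rack's own -x
- peg4 (a point): peg 4 of the rack (0 at the rack's +y end, 4 at its -y end): point on the peg's centre line 32 mm out from the rail's centre line, 120 mm above the bench, where a shackle should hang; the peg points along the rack's own -x

How it is judged:
By the outcome, as a careful person would: the job done as asked, in the order asked, and still so for the second after the job is handed in, with the robot touching nothing.
Of lock_red, lock_yellow, lock_blue, lock_green, lock_white only 3 to 5 are there at a start; the rules pass over those that are not, and their reading is None.
At some moment in a run one of lock_red, lock_yellow, lock_blue, lock_green, lock_white may be knocked a few centimetres aside while the robot is not near it.
It also fails if it takes over 208 s, if anything falls off the work surface, if the arm or the gripper's body presses on something with over 40 N, if the wrist force passes 120 N, or if a joint passes its speed limit or range.

## Working session

There is one attempt and no reset: what is moved stays moved. The work goes in short steps, Python scripts to look and compute and a shell command to move; the robot and the scene stay as the last step left them, time stands still between calls to the robot, and variables do not carry over. Pictures are saved under pics/ and viewed, at most 14 in all, crops included, and the job is handed in when it is done.

```bash
ls; mkdir -p pics
python3 - <<'E'
from cell import telemetry, imaging
import cv2,json
s=telemetry.read_state()
print({k:s[k] for k in('time_s','eef_pos','tcp_rot','gripper_width')})
for n in('top','side'):
    im=imaging.read_camera(n); cv2.imwrite(f'pics/{n}0.png',im[:,:,::-1]); print(imaging.camera_model(n))
print(imaging.camera_model('wrist'))
E
```

```text
pics
{'time_s': 0.0, 'eef_pos': array([0.18801964, 0.59566109, 0.30288142]), 'tcp_rot': array([-1.26313336e-04,  1.52276374e-01,  9.88337460e-01, -9.76833718e-04]), 'gripper_width': 0.08548513229222719}
{'fx': 533.2094305746194, 'fy': 533.2094305746194, 'cx': 322.39243974570786, 'cy': 239.65177578514022, 'k1': -0.0569815163074537, 'position': array([0.39504273, 0.05567685, 1.82708008]), 'orientation': array([ 0.70968754,  0.04894783, -0.03586178, -0.7018986 ])}
{'fx': 559.526979286948, 'fy': 559.526979286948, 'cx': 319.2896605360681, 'cy': 242.54036409820284, 'k1': -0.08017870569548351, 'position': array([0.68043529, 1.41988368, 1.08962572]), 'orientation': array([0.0322137 , 0.00936371, 0.44895442, 0.8929247 ])}
{'fx': 400.3113680906107, 'fy': 400.3113680906107, 'cx': 316.7535994851221, 'cy': 235.19849929182163, 'k1': 0.0032432392883888403, 'position': array([0.11744858, 0.61947044, 0.37492523]), 'orientation': array([ 0.79756837, -0.11927648, -0.08547493,  0.58510841])}
```

View pics/top0.png

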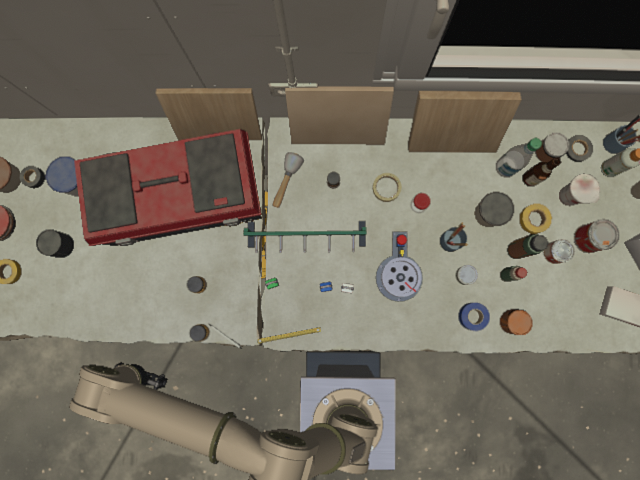

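View pics/side0.png

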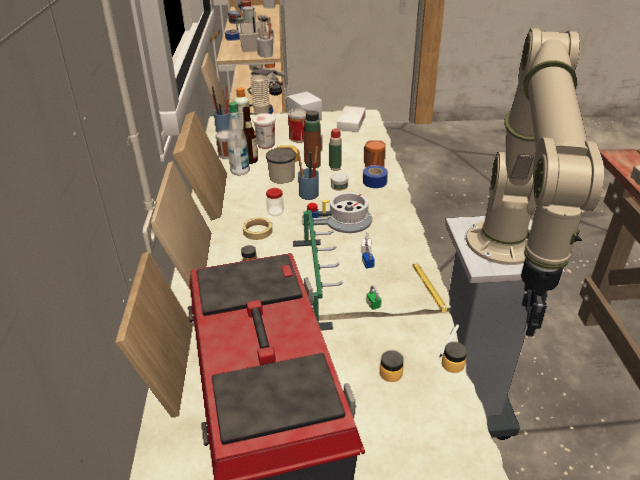

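The top view shows the rack rail from (247,232) to (365,232), with the green lock at (272,283), blue at (326,287) and white at (348,288). The pulley is at (399,277) with its brake at (401,240). I'll set up the geometry helpers and take an enlarged crop.

```bash
cat > h.py <<'E'
import numpy as np, cv2, json
from scipy.spatial.transform import Rotation as R
from cell import telemetry, imaging
def rot(q): return R.from_quat([q[1],q[2],q[3],q[0]])
def ray(m,px):
    K=np.array([[m['fx'],0,m['cx']],[0,m['fy'],m['cy']],[0,0,1]])
    u=cv2.undistortPoints(np.array([[px]],float),K,np.array([m['k1'],0,0,0.]))[0,0]
    return rot(m['orientation']).apply([u[0],-u[1],-1])
def at(m,px,z):
    d=ray(m,px); p=np.array(m['position']); return p+d*(z-p[2])/d[2]
def proj(m,P):
    c=rot(m['orientation']).inv().apply(np.atleast_2d(P)-m['position'])
    s=np.c_[c[:,0]/-c[:,2],-c[:,1]/-c[:,2]]; r2=(s**2).sum(1)[:,None]; s=s*(1+m['k1']*r2)
    return s*[m['fx'],m['fy']]+[m['cx'],m['cy']]
def goto(p,yaw,dz=0):
    """shift+turn in tool axes from measured pose to tool-down pose; yaw = world angle of finger closing line (mod pi)"""
    s=telemetry.read_state(); r=rot(s['tcp_rot'])
    best=None
    for k in (0,1):
        y=yaw+k*np.pi
        Y=[np.cos(y),np.sin(y),0]; Z=[0,0,-1]; X=np.cross(Y,Z)
        t=(r.inv()*R.from_matrix(np.c_[X,Y,Z])).as_rotvec(degrees=True)
        if best is None or np.linalg.norm(t)<np.linalg.norm(best): best=t
    d=r.inv().apply(np.array(p)-s['eef_pos'])
    print('t',round(s['time_s'],2),'shift mm',(d*1e3).round(1),'turn',best.round(1),'q7',s['joint_positions'][6].round(2)); return d,best
E
python3 - <<'E'
from h import *
im=cv2.imread('pics/top0.png')
c=im[180:340,235:445]; cv2.imwrite('pics/crop0.png',cv2.resize(c,None,fx=3.7,fy=3.7,interpolation=cv2.INTER_CUBIC))
m=imaging.camera_model('top')
for n,p,z in [('railL',(247,232),.128),('railR',(365,232),.128),('green',(272,283),.05),('blue',(326,287),.04),('white',(348,288),.04),('pul',(400,277),.074),('brake',(401,240),.067),('redjar',(421,201),.06),('jar',(333,180),.06)]: print(n,at(m,p,z).round(3))
E
```

```text
railL [0.622 0.332 0.128]
railR [ 0.626 -0.048  0.128]
green [0.462 0.256 0.05 ]
blue [0.451 0.076 0.04 ]
white [0.449 0.003 0.04 ]
pul [ 0.485 -0.167  0.074]
brake [ 0.609 -0.171  0.067]
redjar [ 0.742 -0.24   0.06 ]
jar [0.812 0.056 0.06 ]
```

View pics/crop0.png

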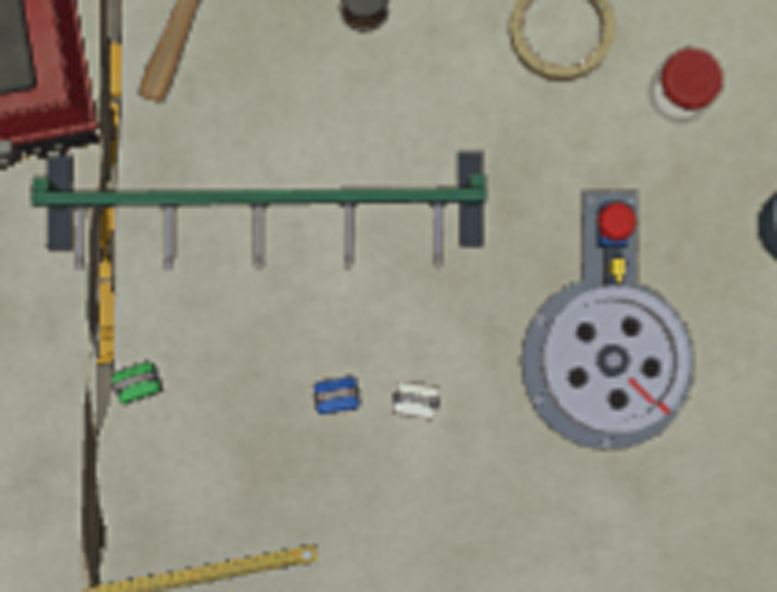

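Run:
```python
from h import *
m=imaging.camera_model('top')
f=lambda x,y,z: at(m,(x/3.7+235-.36,y/3.7+180-.36),z)
C=f(612,360,.057);B=f(617,221,.067);M=f(670,411,.074)
a=np.arctan2(*(B-C)[1::-1]);print('C',C.round(4),'B',B.round(4),'dist',np.linalg.norm((B-C)[:2]).round(4),'drive yaw',np.degrees(a))
b=np.arctan2(*(M-C)[1::-1]);print('mark r',np.linalg.norm((M-C)[:2]),'angle',np.degrees(b-a))
L=f(33,192,.128);Rr=f(486,188,.128);print('rail',L,Rr,np.linalg.norm(L-Rr),np.degrees(np.arctan2(*(L-Rr)[1::-1]))-90)
for x in (79,168,259,348,437):print(f(x,266,.126).round(4))
for n,x,y in(('g',137,382),('b',337,394),('w',416,400)):print(n,f(x,y,.05).round(4))
goto(np.r_[B[:2],.2],a+np.pi/2)
```

```text
C [ 0.4865 -0.169   0.057 ] B [ 0.6107 -0.1728  0.067 ] dist 0.1242 drive yaw -1.7573858642900417
mark r 0.06679871677582146 angle -131.1117176570863
rail [0.62365503 0.34330613 0.128     ] [ 0.63095855 -0.05133042  0.128     ] 0.3947041305561668 1.0602492030429573
[0.5594 0.3015 0.126 ]
[0.5602 0.224  0.126 ]
[0.5611 0.1449 0.126 ]
[0.5619 0.0678 0.126 ]
[ 0.5627 -0.0092  0.126 ]
g [0.4623 0.2573 0.05  ]
b [0.4537 0.077  0.05  ]
w [0.4491 0.006  0.05  ]
t 0.1 shift mm [-634.4 -605.4  104.1] turn [ -0.1  -0.  -15.8] q7 -0.05
```

```bash
python3 -m crank '{"claw":[0.07,0.07,0.07,0.07,0.07,0.07,0.07,0.07,0.07,0.07],"delta_pos":[[-0.634,-0.605,0.05],[-0.634,-0.605,0.05],[-0.634,-0.605,0.05],[-0.634,-0.605,0.05],[-0.634,-0.605,0.05],[-0.634,-0.605,0.05],[-0.634,-0.605,0.05],[-0.634,-0.605,0.05],[-0.634,-0.605,0.05],[-0.634,-0.605,0.05]],"angular":[[0,0,-15.8],[0,0,-15.8],[0,0,-15.8],[0,0,-15.8],[0,0,-15.8],[0,0,-15.8],[0,0,-15.8],[0,0,-15.8],[0,0,-15.8],[0,0,-15.8]]}' 40
python3 -c "
from h import *
goto([.611,-.173,.2],np.radians(88.2))"
```

```text
time_s: 0.93
eef_pos: [0.389, 0.2295, 0.2799]
tcp_rot: [-0.0, 0.015, 1.0, 0.0]
contact_force: [0.3, 0.0, -0.3]
gripper_width: 0.0703
grip_force: 0.0
t 0.93 shift mm [-234.  -395.6   79.8] turn [ 0.  -0.   0.1] q7 0.94
```

```bash
python3 -m crank '{"claw":[0.07,0.07,0.07,0.07,0.07,0.07,0.07,0.07,0.07,0.07],"delta_pos":[[-0.234,-0.396,0.03],[-0.234,-0.396,0.03],[-0.234,-0.396,0.03],[-0.234,-0.396,0.03],[-0.234,-0.396,0.03],[-0.234,-0.396,0.03],[-0.234,-0.396,0.03],[-0.234,-0.396,0.03],[-0.234,-0.396,0.03],[-0.234,-0.396,0.03]],"angular":[[0,0,0],[0,0,0],[0,0,0],[0,0,0],[0,0,0],[0,0,0],[0,0,0],[0,0,0],[0,0,0],[0,0,0]]}'
python3 -m crank '{"claw":[0.07,0.07,0.07,0.07],"delta_pos":[[0,0,0],[0,0,0],[0,0,0],[0,0,0]],"angular":[[0,0,0],[0,0,0],[0,0,0],[0,0,0]]}'
python3 -c "
from h import *
goto([.611,-.173,.2],np.radians(88.2))
cv2.imwrite('pics/w1.png',imaging.read_camera('wrist')[:,:,::-1]); np.save('w1.npy',imaging.camera_model('wrist'),allow_pickle=True)
cv2.imwrite('pics/top1.png',imaging.read_camera('top')[:,:,::-1])
"
```

```text
time_s: 1.77
eef_pos: [0.5899, -0.1342, 0.2525]
tcp_rot: [-0.0, 0.015, 1.0, 0.0]
contact_force: [0.3, 0.8, 1.1]
gripper_width: 0.0701
grip_force: 0.0
time_s: 2.1
eef_pos: [0.5892, -0.131, 0.2529]
tcp_rot: [-0.0, 0.014, 1.0, 0.001]
contact_force: [0.4, 0.9, 0.5]
gripper_width: 0.07
grip_force: 0.0
t 2.1 shift mm [-22.9 -41.5  52.8] turn [ 0.1 -0.   0.2] q7 1.89
```

View pics/w1.png

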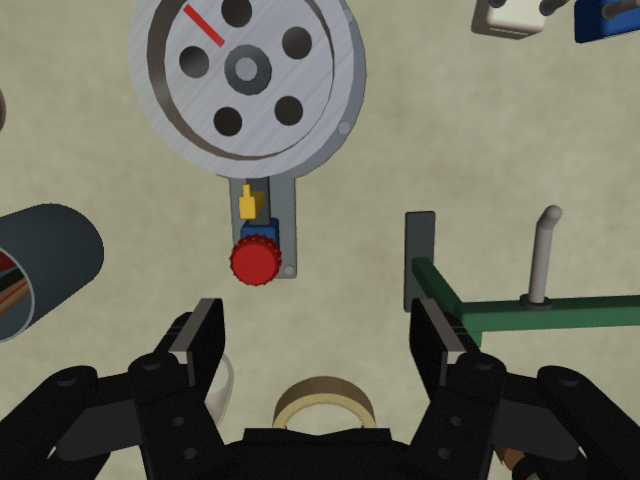

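The wrist view shows the cap's centre at (256,259), the hub at (247,69), the pointer tip at (247,187) and the red mark from (222,45) to (185,7).

```bash
python3 -c "
from h import *
m=np.load('w1.npy',allow_pickle=True).item()
C=at(m,(247,69),.057);B=at(m,(256,259),.067);P=at(m,(247,187),.081);M=at(m,(222,45),.046)
print(C,B,P)
for a,b in((B,C),(P,C),(M,C)):
  d=(a-b)[:2];print(np.linalg.norm(d),np.degrees(np.arctan2(d[1],d[0])))
goto([*B[:2],.115],np.radians(88.2))
"
```

```text
[ 0.48744661 -0.17005319  0.057     ] [ 0.60935299 -0.17170571  0.067     ] [ 0.55708667 -0.17148722  0.081     ]
0.12191757557353954 -0.77663507529685
0.06965481842925646 -1.1796684992078181
0.022800234332766334 -133.5083429810211
t 2.2 shift mm [-21.1 -40.5 138.3] turn [0.1 0.  0.2] q7 1.89
```

```bash
python3 -m crank '{"claw":[0.06,0.06,0.06,0.06,0.06,0.06,0.034,0.02,0.02,0.02],"delta_pos":[[-0.022,-0.041,0.01],[-0.022,-0.041,0.05],[-0.022,-0.041,0.09],[-0.022,-0.041,0.125],[-0.022,-0.041,0.143],[-0.022,-0.041,0.143],[-0.022,-0.041,0.143],[-0.022,-0.041,0.143],[-0.022,-0.041,0.143],[-0.022,-0.041,0.143]],"angular":[[0,0,0],[0,0,0],[0,0,0],[0,0,0],[0,0,0],[0,0,0],[0,0,0],[0,0,0],[0,0,0],[0,0,0]]}' 40
python3 -m crank '{"claw":[0.02,0.02,0.02,0.02,0.02],"delta_pos":[[0,0,0],[0,0,0],[0,0,0],[0,0,0],[0,0,0]],"angular":[[0,0,0],[0,0,0],[0,0,0],[0,0,0],[0,0,0]]}' 40
```

```text
time_s: 3.03
eef_pos: [0.6113, -0.1746, 0.1127]
tcp_rot: [0.002, 0.015, 1.0, -0.0]
contact_force: [-1.4, 0.6, 6.5]
gripper_width: 0.0327
grip_force: 40.7
time_s: 3.45
eef_pos: [0.6113, -0.1746, 0.1127]
tcp_rot: [0.002, 0.015, 1.0, -0.0]
contact_force: [-1.6, 0.0, 7.1]
gripper_width: 0.0328
grip_force: 40.7
```

```bash
python3 -m crank '{"claw":[0.02,0.02,0.02,0.02,0.02,0.02,0.02],"delta_pos":[[0,0,-0.004],[0,0,-0.008],[0,0,-0.012],[0,0,-0.016],[0,0,-0.02],[0,0,-0.022],[0,0,-0.022]],"angular":[[0,0,0],[0,0,0],[0,0,0],[0,0,0],[0,0,0],[0,0,0],[0,0,0]]}' 60
```

```text
time_s: 4.03
eef_pos: [0.6112, -0.1743, 0.1275]
tcp_rot: [0.0, 0.015, 1.0, -0.002]
contact_force: [27.5, -10.0, -49.4]
gripper_width: 0.0321
grip_force: 66.4
```

```bash
python3 -m crank '{"claw":[0.03,0.03,0.06,0.06,0.06,0.06,0.06,0.06,0.06],"delta_pos":[[0,0,0.004],[0,0,0.006],[0,0,0.006],[0,0,0.006],[0,0,0.006],[0,0,-0.03],[0,0,-0.06],[0,0,-0.08],[0,0,-0.08]],"angular":[[0,0,0],[0,0,0],[0,0,0],[0,0,0],[0,0,0],[0,0,0],[0,0,0],[0,0,0],[0,0,0]]}' 40
python3 -c "
from h import *
C=np.array([.487,-.1695]);w=np.radians(-172)
p=C+.0595*np.array([np.cos(w),np.sin(w)]);print(p)
goto([*p,.127],w+np.pi)
goto([*p,.2],w+np.pi)
m=imaging.camera_model('wrist');cv2.imwrite('pics/w2.png',imaging.read_camera('wrist')[:,:,::-1])
for z in (.067,.081): print(proj(m,[[.6105,-.172,z]]))
"
```

```text
time_s: 4.78
eef_pos: [0.6119, -0.1752, 0.2179]
tcp_rot: [0.004, 0.015, 1.0, -0.001]
contact_force: [1.3, 0.2, 0.3]
gripper_width: 0.0602
grip_force: 0.0
[ 0.42807905 -0.1777808 ]
t 4.78 shift mm [184.4  -8.   89.5] turn [ 0.3  0.4 80.3] q7 1.98
t 4.78 shift mm [183.8  -8.1  16.5] turn [ 0.3  0.4 80.3] q7 1.98
[[320.70546066 241.57930148]]
[[320.89108503 249.52676418]]
```

View pics/w2.png

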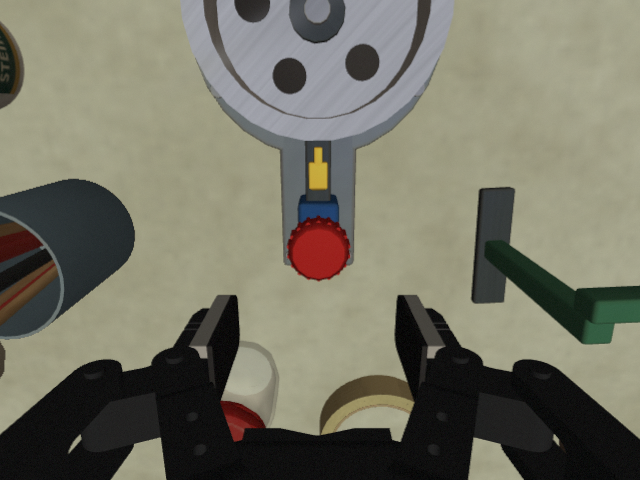

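The cap sits at (319,249). That matches the prediction for fully up (249.5) and not for down (241.6), so the brake is off. Next is the rim.

```bash
python3 -m crank '{"claw":[0.045,0.045,0.045,0.045,0.045,0.045,0.045,0.045,0.045,0.045],"delta_pos":[[0.03,-0.002,0.01],[0.06,-0.003,0.01],[0.09,-0.004,0.01],[0.12,-0.005,0.01],[0.15,-0.006,0.01],[0.17,-0.007,0.01],[0.184,-0.008,0.01],[0.184,-0.008,0.01],[0.184,-0.008,0.01],[0.184,-0.008,0.01]],"angular":[[0,0,7],[0,0,14],[0,0,21],[0,0,28],[0,0,35],[0,0,42],[0,0,49],[0,0,56],[0,0,63],[0,0,70]]}' 40
python3 -m crank '{"claw":[0.045,0.045,0.045,0.045],"delta_pos":[[0,0,0],[0,0,0],[0,0,0],[0,0,0]],"angular":[[0,0,5],[0,0,10],[0,0,10],[0,0,10]]}' 40
python3 -c "
from h import *
C=np.array([.487,-.1695]);w=np.radians(-172)
p=C+.0595*np.array([np.cos(w),np.sin(w)])
goto([*p,.127],w+np.pi)
m=imaging.camera_model('wrist');cv2.imwrite('pics/w3.png',imaging.read_camera('wrist')[:,:,::-1]);print(m)
"
```

```text
time_s: 5.67
eef_pos: [0.4251, -0.1762, 0.2014]
tcp_rot: [-0.001, 0.588, 0.809, 0.0]
contact_force: [-0.1, 0.4, 1.2]
gripper_width: 0.0449
grip_force: 0.0
time_s: 6.0
eef_pos: [0.4255, -0.1764, 0.2015]
tcp_rot: [-0.001, 0.653, 0.757, -0.0]
contact_force: [-0.4, -1.3, -0.7]
gripper_width: 0.0449
grip_force: 0.0
t 6.0 shift mm [-1.8  2.5 74.5] turn [-0.1 -0.   0.4] q7 0.59
{'fx': 400.3113680906107, 'fy': 400.3113680906107, 'cx': 316.7535994851221, 'cy': 235.19849929182163, 'k1': 0.0032432392883888403, 'position': array([ 0.41500562, -0.10150692,  0.27345315]), 'orientation': array([ 0.98632162, -0.14734999, -0.0092141 ,  0.07329895])}
```

```bash
python3 -m crank '{"claw":[0.045,0.045,0.045,0.045,0.01,0.0,0.0,0.0,0.0,0.0],"delta_pos":[[-0.002,0.002,0.03],[-0.002,0.002,0.06],[-0.002,0.002,0.074],[-0.002,0.002,0.074],[-0.002,0.002,0.074],[-0.002,0.002,0.074],[-0.002,0.002,0.074],[-0.002,0.002,0.074],[-0.002,0.002,0.074],[-0.002,0.002,0.074]],"angular":[[0,0,0],[0,0,0],[0,0,0],[0,0,0],[0,0,0],[0,0,0],[0,0,0],[0,0,0],[0,0,0],[0,0,0]]}' 40
python3 -m crank '{"claw":[0,0],"delta_pos":[[0,0,0],[0,0,0]],"angular":[[0,0,0],[0,0,0]]}' 40
```

```text
time_s: 6.88
eef_pos: [0.4286, -0.1791, 0.1293]
tcp_rot: [0.001, 0.654, 0.756, 0.001]
contact_force: [-3.2, -1.8, 6.9]
gripper_width: 0.0109
grip_force: 39.2
time_s: 7.05
eef_pos: [0.4286, -0.1792, 0.1293]
tcp_rot: [0.001, 0.654, 0.756, 0.001]
contact_force: [-4.0, -1.6, 7.7]
gripper_width: 0.0109
grip_force: 39.2
```

Width 10.9 mm, so the fingers are on the rim. I'll turn it 55° counter-clockwise.

```bash
python3 -m crank '{"claw":[0,0,0,0,0,0,0,0,0,0],"delta_pos":[[-0.0057,0.0003,0],[-0.0114,0.0011,0],[-0.0169,0.0025,0],[-0.0223,0.0043,0],[-0.0275,0.0067,0],[-0.0324,0.0096,0],[-0.037,0.0129,0],[-0.0413,0.0167,0],[-0.0452,0.0209,0],[-0.0487,0.0254,0]],"angular":[[0,0,-5.5],[0,0,-11],[0,0,-16.5],[0,0,-22],[0,0,-27.5],[0,0,-33],[0,0,-38.5],[0,0,-44],[0,0,-49.5],[0,0,-55]]}' 40
python3 -c "
from h import *
s=telemetry.read_state();d=s['eef_pos'][:2]-[.487,-.1695];print(d,np.hypot(*d),np.degrees(np.arctan2(d[1],d[0])),s['joint_positions'][6])"
```

```text
time_s: 7.88
eef_pos: [0.4605, -0.2244, 0.1293]
tcp_rot: [0.001, 0.229, 0.973, -0.001]
contact_force: [-4.0, -3.3, 5.1]
gripper_width: 0.0111
grip_force: 38.4
[-0.02647989 -0.05491443] 0.06096539240085213 -115.74349537316505 1.7154889584312294
```

```bash
python3 -m crank '{"claw":[0,0,0,0,0,0,0,0,0,0],"delta_pos":[[-0.0057,0.0003,0],[-0.0114,0.0011,0],[-0.0169,0.0025,0],[-0.0223,0.0043,0],[-0.0275,0.0067,0],[-0.0324,0.0096,0],[-0.037,0.0129,0],[-0.0413,0.0167,0],[-0.0452,0.0209,0],[-0.0487,0.0254,0]],"angular":[[0,0,-5.5],[0,0,-11],[0,0,-16.5],[0,0,-22],[0,0,-27.5],[0,0,-33],[0,0,-38.5],[0,0,-44],[0,0,-49.5],[0,0,-55]]}' 40
python3 -m crank '{"claw":[0,0.04,0.04,0.04,0.04,0.04,0.04],"delta_pos":[[0,0,0],[0,0,0],[0,0,0],[0,0,0],[0,0,-0.03],[0,0,-0.06],[0,0,-0.07]],"angular":[[0,0,0],[0,0,0],[0,0,0],[0,0,0],[0,0,0],[0,0,0],[0,0,0]]}' 40
python3 -c "
from h import *
s=telemetry.read_state();d=s['eef_pos'][:2]-[.487,-.1695];print(d,np.hypot(*d),np.degrees(np.arctan2(d[1],d[0])),s['joint_positions'][6])
np.save('w4.npy',imaging.camera_model('wrist'),allow_pickle=True);cv2.imwrite('pics/w4.png',imaging.read_camera('wrist')[:,:,::-1])"
```

```text
time_s: 8.72
eef_pos: [0.5156, -0.2237, 0.1294]
tcp_rot: [0.0, -0.246, 0.969, -0.001]
contact_force: [-3.0, -3.4, 2.9]
gripper_width: 0.0112
grip_force: 38.6
time_s: 9.3
eef_pos: [0.5165, -0.2225, 0.202]
tcp_rot: [0.002, -0.244, 0.97, -0.001]
contact_force: [1.8, -1.0, 1.7]
gripper_width: 0.0397
grip_force: 0.0
[ 0.02951632 -0.0530405 ] 0.06070014705483757 -60.90465306206894 2.539610986820638
```

View pics/w4.png

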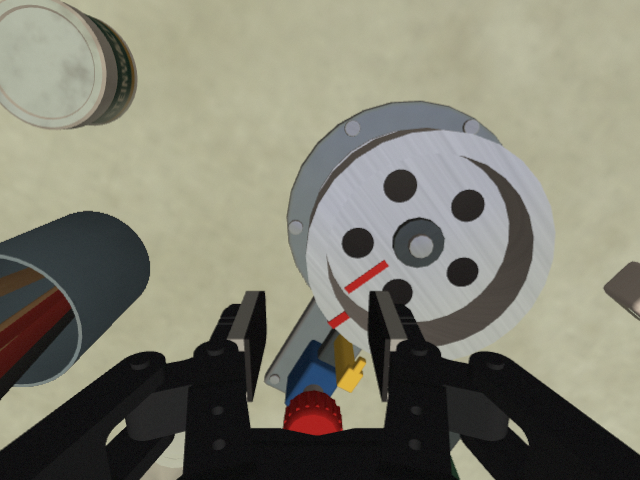

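The mark runs on the web from (387,263) to (347,290), with its rim end at (333,326). The hub is at (421,245) and the pointer tip at about (355,362).

```bash
python3 -c "
from h import *
m=np.load('w4.npy',allow_pickle=True).item()
C=at(m,(421,245),.057);P=at(m,(358,361),.081)
print(C,P)
for n,M in (('in',at(m,(387.5,263),.046)),('out',at(m,(347,290),.046)),('rim',at(m,(333,325),.074)),('ptr',P)):
  for c in (C,np.array([.487,-.1695,0])):
    d=(M-c)[:2];print(n,np.linalg.norm(d).round(4),np.degrees(np.arctan2(d[1],d[0])).round(2))
A=np.array([.487,-.1695]);w=np.radians(-95)
goto([*(A+.060*np.array([np.cos(w),np.sin(w)])),.2],w+np.pi)
"
```

```text
[ 0.48681651 -0.17045907  0.057     ] [ 0.55696631 -0.17408701  0.081     ]
in 0.0224 -19.04
in 0.0226 -21.49
out 0.0525 -22.58
out 0.0527 -23.62
rim 0.0652 -22.16
rim 0.0654 -22.99
ptr 0.0702 -2.96
ptr 0.0701 -3.75
t 9.35 shift mm [34.1 10.9  2.5] turn [-0.2  0.3 33.2] q7 2.54
```

```bash
python3 -m crank '{"claw":[0.045,0.045,0.045,0.045,0.045,0.045,0.045,0.045,0.045,0.045],"delta_pos":[[0.007,0.002,0],[0.014,0.004,0],[0.021,0.006,0],[0.028,0.008,0],[0.034,0.011,0],[0.034,0.011,0.005],[0.034,0.011,0.04],[0.034,0.011,0.073],[0.034,0.011,0.073],[0.034,0.011,0.073]],"angular":[[0,0,6.6],[0,0,13.2],[0,0,20],[0,0,26.6],[0,0,33.2],[0,0,33.2],[0,0,33.2],[0,0,33.2],[0,0,33.2],[0,0,33.2]]}' 40
python3 -m crank '{"claw":[0,0,0,0,0,0,0],"delta_pos":[[0,0,0],[0,0,0],[0,0,0],[0,0,0],[0,0,0],[0,0,0],[0,0,0]],"angular":[[0,0,0],[0,0,0],[0,0,0],[0,0,0],[0,0,0],[0,0,0],[0,0,0]]}' 40
python3 -m crank '{"claw":[0,0,0,0,0,0],"delta_pos":[[-0.0042,0.0002,0],[-0.0084,0.0006,0],[-0.0125,0.0013,0],[-0.0166,0.0023,0],[-0.0205,0.0036,0],[-0.0205,0.0036,0]],"angular":[[0,0,-4],[0,0,-8],[0,0,-12],[0,0,-16],[0,0,-20],[0,0,-20]]}' 40
python3 -m crank '{"claw":[0,0.04,0.04,0.04,0.04,0.04,0.04,0.04],"delta_pos":[[0,0,0],[0,0,0],[0,0,0],[0,0,0],[0,0,-0.03],[0,0,-0.06],[0,0,-0.09],[0,0,-0.09]],"angular":[[0,0,0],[0,0,0],[0,0,0],[0,0,0],[0,0,0],[0,0,0],[0,0,0],[0,0,0]]}' 40
python3 -c "
from h import *
goto([.56,-.171,.22],np.radians(88.3))
s=telemetry.read_state();print(s['tcp_rot'])"
```

```text
time_s: 10.18
eef_pos: [0.4791, -0.2278, 0.1235]
tcp_rot: [-0.002, 0.042, 0.999, 0.0]
contact_force: [-0.7, -0.2, 0.9]
gripper_width: 0.0453
grip_force: 0.0
time_s: 10.77
eef_pos: [0.4812, -0.2305, 0.1271]
tcp_rot: [0.002, 0.044, 0.999, -0.001]
contact_force: [0.9, -5.5, 3.6]
gripper_width: 0.0109
grip_force: 38.8
time_s: 11.27
eef_pos: [0.5027, -0.2287, 0.1271]
tcp_rot: [0.002, -0.133, 0.991, -0.002]
contact_force: [2.8, -6.4, 1.7]
gripper_width: 0.0111
grip_force: 38.8
time_s: 11.93
eef_pos: [0.5031, -0.2278, 0.2213]
tcp_rot: [0.004, -0.131, 0.991, -0.002]
contact_force: [1.4, -0.0, -0.2]
gripper_width: 0.0401
grip_force: 0.0
t 11.93 shift mm [-69.7  40.    1.7] turn [-0.2  0.5 16.8] q7 2.32
[ 0.00415954 -0.13125806  0.99133802 -0.00171868]
```

```bash
python3 -c "
from h import *
goto([.611,-.172,.21],np.radians(88.3))"
```

```text
t 11.93 shift mm [-118.6   25.8   12.1] turn [-0.2  0.5 16.8] q7 2.32
```

```bash
python3 -m crank '{"claw":[0.06,0.06,0.06,0.06,0.06,0.06],"delta_pos":[[-0.04,0.009,0],[-0.08,0.017,0.01],[-0.1186,0.0258,0.012],[-0.1186,0.0258,0.012],[-0.1186,0.0258,0.012],[-0.1186,0.0258,0.012]],"angular":[[0,0,6],[0,0,12],[0,0.5,16.8],[0,0.5,16.8],[0,0.5,16.8],[0,0.5,16.8]]}' 40
python3 -c "
from h import *
np.save('w5.npy',imaging.camera_model('wrist'),allow_pickle=True);im=imaging.read_camera('wrist')[:,:,::-1];cv2.imwrite('pics/w5.png',cv2.resize(im[0:290,180:460],None,fx=2,fy=2,interpolation=cv2.INTER_CUBIC))"
```

```text
time_s: 12.43
eef_pos: [0.6084, -0.1709, 0.2025]
tcp_rot: [-0.005, 0.014, 1.0, -0.001]
contact_force: [-0.2, -1.5, 0.1]
gripper_width: 0.06
grip_force: 0.0
```

View pics/w5.png

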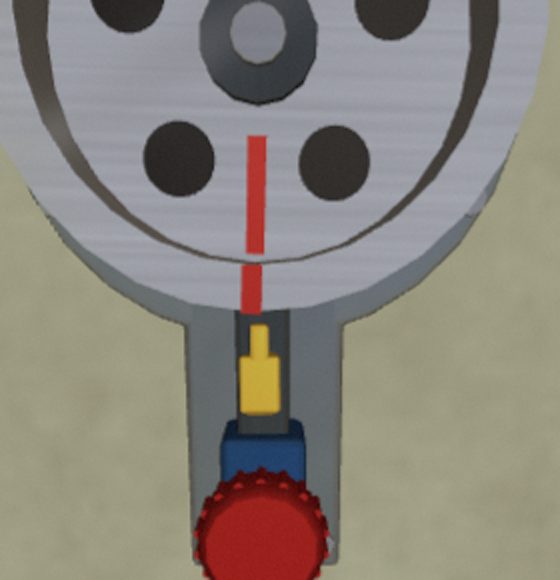

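In the crop, the mark's outer end is at (250,312), its web end at (257,137), the pointer tip at (260,326), the hub at (258,33) and the cap's centre at (262,540). There is a small residual angle to work out.

```bash
python3 -c "
from h import *
m=np.load('w5.npy',allow_pickle=True).item()
f=lambda x,y,z: at(m,(x/2+180-.25,y/2-.25),z)
C=f(258,33,.057);print(C)
for n,p in (('in',f(257,137,.046)),('out',f(256,252,.046)),('rim',f(250.5,312,.074)),('rimin',f(251.5,266,.074)),('ptr',f(260,326,.081)),('ptrbase',f(260,410,.081)),('cap',f(262,540,.081))):
  d=(p-C)[:2];print(n,p.round(4),np.linalg.norm(d).round(4),np.degrees(np.arctan2(d[1],d[0])).round(2))
"
```

```text
[ 0.48713854 -0.17055852  0.057     ]
in [ 0.5095 -0.1718  0.046 ] 0.0224 -3.26
out [ 0.5389 -0.1731  0.046 ] 0.0518 -2.83
rim [ 0.5527 -0.1743  0.074 ] 0.0657 -3.25
rimin [ 0.5417 -0.1736  0.074 ] 0.0547 -3.23
ptr [ 0.5555 -0.1719  0.081 ] 0.0684 -1.12
ptrbase [ 0.576  -0.1726  0.081 ] 0.0889 -1.3
cap [ 0.6103 -0.1732  0.081 ] 0.1232 -1.23
```

```bash
python3 -c "
from h import *
w=np.radians(-91.7)
p=np.array([.487,-.1703])+.060*np.array([np.cos(w),np.sin(w)])
goto([*p,.127],w+np.pi)"
```

```text
t 12.48 shift mm [120.2 -62.   77.3] turn [-0.1 -0.5 -0.1] q7 1.93
```

```bash
python3 -m crank '{"claw":[0.045,0.045,0.045,0.045,0.045,0.045,0.045,0.045,0.045,0.045],"delta_pos":[[0.035,-0.02,0],[0.07,-0.04,0],[0.105,-0.055,0],[0.12,-0.062,0],[0.12,-0.062,0],[0.12,-0.062,0.03],[0.12,-0.062,0.055],[0.12,-0.062,0.075],[0.12,-0.062,0.075],[0.12,-0.062,0.075]],"angular":[[0,0,0],[0,0,0],[0,0,0],[0,0,0],[0,0,0],[0,0,0],[0,0,0],[0,0,0],[0,0,0],[0,0,0]]}' 40
python3 -m crank '{"claw":[0,0,0,0,0,0,0],"delta_pos":[[0,0,0],[0,0,0],[0,0,0],[0,0,0],[0,0,0],[0,0,0],[0,0,0]],"angular":[[0,0,0],[0,0,0],[0,0,0],[0,0,0],[0,0,0],[0,0,0],[0,0,0]]}' 40
python3 -m crank '{"claw":[0,0,0,0],"delta_pos":[[-0.0012,0,0],[-0.0023,0,0],[-0.0023,0,0],[-0.0023,0,0]],"angular":[[0,0,-1.1],[0,0,-2.2],[0,0,-2.2],[0,0,-2.2]]}' 40
```

```text
time_s: 13.32
eef_pos: [0.4856, -0.2296, 0.1291]
tcp_rot: [-0.005, 0.015, 1.0, -0.0]
contact_force: [0.3, -0.3, 0.8]
gripper_width: 0.0448
grip_force: 0.0
time_s: 13.9
eef_pos: [0.487, -0.2308, 0.1309]
tcp_rot: [-0.003, 0.015, 1.0, -0.002]
contact_force: [-1.0, -3.0, 7.2]
gripper_width: 0.0106
grip_force: 38.8
time_s: 14.23
eef_pos: [0.4892, -0.2308, 0.1309]
tcp_rot: [-0.003, -0.004, 1.0, -0.001]
contact_force: [-1.6, -2.6, 7.6]
gripper_width: 0.0109
grip_force: 38.9
```

Release, go back over the brake, look, and measure numerically.

```bash
python3 -m crank '{"claw":[0.04,0.04,0.04,0.04,0.06,0.06,0.06,0.06,0.06,0.06],"delta_pos":[[0,0,0],[0,0,0],[0,0,0],[0,0,-0.03],[0,0,-0.06],[-0.04,0.02,-0.075],[-0.08,0.04,-0.075],[-0.115,0.058,-0.075],[-0.121,0.058,-0.075],[-0.121,0.058,-0.075]],"angular":[[0,0,0],[0,0,0],[0,0,0],[0,0,0],[0,0,0],[0,0,2],[0,0,2],[0,0,2],[0,0,2],[0,0,2]]}' 40
cat > mark.py <<'E'
from h import *
import sys
s=telemetry.read_state();m=imaging.camera_model('wrist');im=imaging.read_camera('wrist')[:,:,::-1].copy();cv2.imwrite(sys.argv[1],im)
print(s['eef_pos'],s['tcp_rot'].round(3))
hsv=cv2.cvtColor(im,cv2.COLOR_BGR2HSV)
red=(((hsv[...,0]<8)|(hsv[...,0]>172))&(hsv[...,1]>130)&(hsv[...,2]>80))
yel=((hsv[...,0]>18)&(hsv[...,0]<35)&(hsv[...,1]>130)&(hsv[...,2]>120))
C=np.array([.487,-.1703])
def cen(mask,z,r0,r1):
    v,u=np.nonzero(mask); P=np.array([at(m,(a,b),z)[:2] for a,b in zip(u,v)])-C
    r=np.hypot(*P.T); a=np.degrees(np.arctan2(P[:,1],P[:,0])); k=(r>r0)&(r<r1)&(abs(a)<20); print(k.sum(),'r',r[k].mean().round(4),'ang',a[k].mean().round(2))
cen(red,.074,.055,.0645);cen(red,.046,.02,.05);cen(yel,.081,.066,.09);cen(red,.081,.11,.14)
E
python3 mark.py pics/w6.png
```

```text
time_s: 15.07
eef_pos: [0.613, -0.1658, 0.202]
tcp_rot: [-0.004, 0.01, 1.0, 0.0]
contact_force: [-0.8, -0.5, -0.1]
gripper_width: 0.06
grip_force: 0.0
[ 0.61298996 -0.1658329   0.20199954] [-0.004  0.01   1.     0.   ]
200 r 0.0598 ang -1.46
497 r 0.0359 ang -1.83
722 r 0.0807 ang -1.64
3007 r 0.1247 ang -1.3
```

```bash
python3 -m crank '{"claw":[0,0,0,0,0,0,0,0,0,0],"delta_pos":[[0.0025,-0.0067,0],[0.0025,-0.0067,0],[0.0025,-0.0067,0],[0.0025,-0.0067,0],[0.0025,-0.0067,0.02],[0.0025,-0.0067,0.035],[0.0025,-0.0067,0.045],[0.0025,-0.0067,0.052],[0.0025,-0.0067,0.058],[0.0025,-0.0067,0.062]],"angular":[[0,0,0],[0,0,0],[0,0,0],[0,0,0],[0,0,0],[0,0,0],[0,0,0],[0,0,0],[0,0,0],[0,0,0]]}' 40
python3 -m crank '{"claw":[0,0,0,0],"delta_pos":[[0,0,0.003],[0,0,0.006],[0,0,0.006],[0,0,0.006]],"angular":[[0,0,0],[0,0,0],[0,0,0],[0,0,0]]}'
```

```text
time_s: 15.95
eef_pos: [0.6059, -0.1771, 0.1412]
tcp_rot: [-0.005, 0.013, 1.0, -0.0]
contact_force: [-6.2, 1.5, 5.8]
gripper_width: -0.0001
grip_force: 3.5
time_s: 16.28
eef_pos: [0.6059, -0.1773, 0.1395]
tcp_rot: [-0.004, 0.014, 1.0, 0.0]
contact_force: [-18.5, 6.2, 34.0]
gripper_width: 0.0001
grip_force: 16.8
```

```bash
python3 -m crank '{"claw":[0,0,0,0.06,0.06,0.06,0.06],"delta_pos":[[0,0,-0.02],[0,0,-0.05],[0,0,-0.08],[0,0,-0.09],[0,0,-0.09],[0,0,-0.09],[0,0,-0.09]],"angular":[[0,0,0],[0,0,0],[0,0,0],[0,0,0],[0,0,0],[0,0,0],[0,0,0]]}' 40
python3 - <<'E'
import sys;sys.argv=['x','pics/w7.png']
exec(open('mark.py').read())
v,u=np.nonzero(red); k=v>150; print('cap px',u[k].min(),u[k].max(),v[k].min(),v[k].max(),'exp down/up',proj(m,[[.6105,-.1728,.067],[.6105,-.1728,.081]]).round(1))
for z in (.067,.081): 
  w=at(m,(u[k].max(),v[k].mean()),z)-at(m,(u[k].min(),v[k].mean()),z);print(z,'dia',np.linalg.norm(w).round(4))
m=imaging.camera_model('top');im=imaging.read_camera('top')[:,:,::-1].copy();cv2.imwrite('pics/top2.png',im)
hsv=cv2.cvtColor(im,cv2.COLOR_BGR2HSV)[260:320,255:375]
for n,lo,hi in(('g',50,75),('b',100,125)):
  mk=((hsv[...,0]>lo)&(hsv[...,0]<hi)&(hsv[...,1]>120)&(hsv[...,2]>50)).astype('uint8');v,u=np.nonzero(mk);print(n,mk.sum(),u.mean()+255,v.mean()+260,at(m,(u.mean()+255,v.mean()+260),.034))
E
tail -1 /dev/null
```

```text
time_s: 16.87
eef_pos: [0.6067, -0.1768, 0.2239]
tcp_rot: [-0.005, 0.013, 1.0, -0.0]
contact_force: [-0.6, 0.1, 0.0]
gripper_width: 0.0484
grip_force: 0.0
[ 0.60670915 -0.17677072  0.22390722] [-0.005  0.013  1.    -0.   ]
153 r 0.0595 ang -1.47
392 r 0.0361 ang -1.87
584 r 0.0805 ang -1.68
1997 r 0.1217 ang -1.45
cap px 0 349 151 432 exp down/up [[321.9 251.1]
 [322.2 258.9]]
0.067 dia 0.2127
0.081 dia 0.1997
g 55 271.6 283.5090909090909 [0.46085189 0.25928085 0.034     ]
b 57 325.6666666666667 286.49122807017545 [0.45302519 0.0773417  0.034     ]
```

```bash
python3 -c "
from h import *
goto([.46,.04,.26],np.radians(88))
m=imaging.camera_model('wrist');im=cv2.imread('pics/w7.png');hsv=cv2.cvtColor(im,cv2.COLOR_BGR2HSV)
red=(((hsv[...,0]<8)|(hsv[...,0]>172))&(hsv[...,1]>130)&(hsv[...,2]>80)).astype('uint8')
n,l,st,c=cv2.connectedComponentsWithStats(red)
for i in range(1,n):
  if st[i,4]>500: print(st[i],c[i],at(m,c[i],.067),at(m,c[i],.081))
"
```

```text
t 16.97 shift mm [152.7 212.7 -35. ] turn [-0.  -0.6  0.5] q7 1.94
[ 292  224   58   56 2346] [321.24083546 251.67689685] [ 0.61037607 -0.17318041  0.067     ] [ 0.60567068 -0.17319893  0.081     ]
```

The cap centroid at (321.2,251.7) matches the prediction for fully down (251.1), so the brake is on. Next the locks.

```bash
python3 -m crank '{"claw":[0.06,0.06,0.06,0.06,0.06,0.06,0.06,0.06,0.06,0.06],"delta_pos":[[0.03,0.01,-0.02],[0.055,0.04,-0.035],[0.08,0.07,-0.035],[0.1,0.105,-0.035],[0.12,0.14,-0.035],[0.14,0.175,-0.035],[0.153,0.213,-0.035],[0.153,0.213,-0.035],[0.153,0.213,-0.035],[0.153,0.213,-0.035]],"angular":[[0,-0.6,0],[0,-0.6,0],[0,-0.6,0],[0,-0.6,0],[0,-0.6,0],[0,-0.6,0],[0,-0.6,0],[0,-0.6,0],[0,-0.6,0],[0,-0.6,0]]}' 40
python3 -c "
from h import *
s=telemetry.read_state();print(s['eef_pos'])
np.save('w8.npy',imaging.camera_model('wrist'),allow_pickle=True);cv2.imwrite('pics/w8.png',imaging.read_camera('wrist')[:,:,::-1])"
```

```text
time_s: 17.8
eef_pos: [0.4601, 0.0396, 0.2606]
tcp_rot: [0.0, 0.013, 1.0, -0.001]
contact_force: [-0.3, 0.7, -0.3]
gripper_width: 0.06
grip_force: 0.0
[0.4600954  0.03961347 0.26057599]
```

View pics/w8.png

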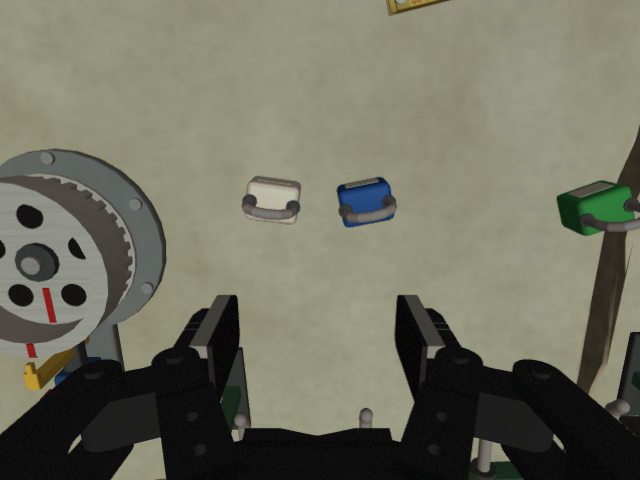

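White's shackle feet are at (249,202) and (296,207), blue's at (346,210) and (390,203), and green is at the right edge around (598,207). I'll fit a body model to each silhouette.

```bash
cat > fit.py <<'E'
from h import *
from scipy.optimize import minimize
RNG={'green':((50,100,40),(78,255,255)),'blue':((100,110,40),(128,255,255)),'white':((0,0,150),(180,45,255))}
def fit(im,m,name,g):
    """g: guess x,y,yaw(deg of lock y axis)"""
    hsv=cv2.cvtColor(im,cv2.COLOR_BGR2HSV); mk=cv2.inRange(hsv,*[np.array(a) for a in RNG[name]])
    c=proj(m,[[g[0],g[1],.02]])[0]; w=np.zeros_like(mk); cv2.circle(w,tuple(int(v) for v in c),75,255,-1); mk&=w
    n,l,st,_=cv2.connectedComponentsWithStats(mk); keep=np.isin(l,[i for i in range(1,n) if st[i,4]>60])
    pts=np.argwhere(keep)[:,::-1].astype(np.int32); H=cv2.convexHull(pts)
    A=np.zeros(mk.shape,np.uint8); cv2.fillConvexPoly(A,H,1)
    K=8
    def cost(p):
        a=np.radians(p[2]); Y=np.array([np.cos(a),np.sin(a),0]);X=np.array([Y[1],-Y[0],0])
        P=[np.array([p[0]/1e3,p[1]/1e3,z])+X*i*.015+Y*j*.02 for i in(-1,1) for j in(-1,1) for z in(0.001,.034)]
        h=cv2.convexHull(proj(m,P).astype(np.float32))
        ar,_=cv2.intersectConvexConvex(h,H.astype(np.float32)); return 1-ar/(cv2.contourArea(h)+cv2.contourArea(H)-ar)
    r=min((minimize(cost,[g[0]*1e3,g[1]*1e3,g[2]+d],method='Nelder-Mead',options=dict(initial_simplex=np.array([g[0]*1e3,g[1]*1e3,g[2]+d])+np.array([[0,0,0],[8,0,0],[0,8,0],[0,0,10]]))) for d in(-10,0,10)),key=lambda r:r.fun)
    print(name,'x,y mm',r.x[:2].round(1),'yaw',r.x[2].round(1),'1-IoU',round(r.fun,3)); return r.x
E
python3 - <<'E'
from fit import *
m=np.load('w8.npy',allow_pickle=True).item();im=cv2.imread('pics/w8.png')
x=fit(im,m,'white',(.449,.006,85));fit(im,m,'blue',(.453,.077,95));fit(im,m,'green',(.461,.257,100))
goto([x[0]/1e3,x[1]/1e3,.076],np.radians(x[2]))
E
```

```text
white x,y mm [444.3 -27.2] yaw 77.1 1-IoU 0.846
blue x,y mm [453.8  77.6] yaw 101.8 1-IoU 0.123
green x,y mm [463.5 261.8] yaw 99.7 1-IoU 0.138
t 17.85 shift mm [ 14.4 -66.1 184.8] turn [-0.1  0.1 11.3] q7 1.41
```

Run:
```python
from fit import *
m=np.load('w8.npy',allow_pickle=True).item();im=cv2.imread('pics/w8.png')
hsv=cv2.cvtColor(im,cv2.COLOR_BGR2HSV);print(hsv[190,262:284:5].tolist(),hsv[150,270].tolist())
for n,a,b in(('w',(249,202),(296,207)),('b',(346,210),(390,203))):
    A,B=at(m,a,.036),at(m,b,.036);print(n,(A+B)/2,np.linalg.norm(A-B),np.degrees(np.arctan2(*(B-A)[1::-1])))
RNG['white']=((0,0,185),(180,32,255))
x=fit(im,m,'white',(.449,.006,85))
```

```text
[[32, 26, 186], [32, 25, 186], [32, 24, 188], [30, 26, 185], [27, 28, 184]] [30, 38, 154]
w [0.45100431 0.00696333 0.036     ] 0.035654541375176284 82.34006832801607
b [0.4543718  0.07911499 0.036     ] 0.03354593108522873 97.85753160466443
white x,y mm [437.2  13.6] yaw 135.5 1-IoU 0.744
```

```bash
python3 -c "
from h import *
goto([.4505,.0067,.076],np.radians(82.5))"
```

```text
t 17.85 shift mm [  9.2 -32.1 184.7] turn [-0.1  0.1  5.9] q7 1.41
```

```bash
python3 -m crank '{"claw":[0.055,0.055,0.055,0.055,0.055,0.055,0.055,0.055,0.055,0.055],"delta_pos":[[0.004,-0.016,0.01],[0.0092,-0.032,0.03],[0.0092,-0.032,0.06],[0.0092,-0.032,0.09],[0.0092,-0.032,0.12],[0.0092,-0.032,0.15],[0.0092,-0.032,0.17],[0.0092,-0.032,0.18],[0.0092,-0.032,0.184],[0.0092,-0.032,0.184]],"angular":[[0,0,3],[0,0,6],[0,0,6],[0,0,6],[0,0,6],[0,0,6],[0,0,6],[0,0,6],[0,0,6],[0,0,6]]}' 30
python3 -m crank '{"claw":[0.03,0.03,0.03,0.03,0.03,0.03],"delta_pos":[[0,0,0],[0,0,0],[0,0,0],[0,0,0],[0,0,0],[0,0,0]],"angular":[[0,0,0],[0,0,0],[0,0,0],[0,0,0],[0,0,0],[0,0,0]]}' 40
```

```text
time_s: 18.68
eef_pos: [0.451, 0.0055, 0.0767]
tcp_rot: [0.001, 0.068, 0.998, -0.001]
contact_force: [-1.2, -2.2, 2.6]
gripper_width: 0.0549
grip_force: 1.4
time_s: 19.18
eef_pos: [0.4507, 0.0079, 0.0774]
tcp_rot: [0.001, 0.066, 0.998, -0.001]
contact_force: [0.3, -1.5, 2.9]
gripper_width: 0.0392
grip_force: 40.5
```

```bash
python3 -c "
from h import *
m=np.load('w8.npy',allow_pickle=True).item()
for p in ((241,421),(366,415),(617,408)): print(at(m,p,.126).round(4))
mid=np.array([.6273,.146]);a=np.radians(1.06)
X=np.array([np.cos(a),np.sin(a)]);Y=np.array([-X[1],X[0]])
for i in range(5): print(i,(mid+Y*.078*(2-i)-.032*X).round(4),(mid+Y*.078*(2-i)-.062*X).round(4))
q=mid-Y*.156-.1*X
goto([*q,.153],np.radians(91.06))
"
```

```text
[ 0.5694 -0.0099  0.126 ]
[0.5667 0.0684 0.126 ]
[0.5648 0.2231 0.126 ]
0 [0.5924 0.3014] [0.5624 0.3008]
1 [0.5939 0.2234] [0.5639 0.2228]
2 [0.5953 0.1454] [0.5653 0.1449]
3 [0.5967 0.0674] [0.5668 0.0669]
4 [ 0.5982 -0.0106] [ 0.5682 -0.0111]
t 19.18 shift mm [-81.6  -9.2 -75.4] turn [-0.1  0.1 -8.6] q7 1.48
```

```bash
python3 -m crank '{"claw":[0.03,0.03,0.03,0.03,0.03,0.03,0.03,0.03,0.03,0.03],"delta_pos":[[0,0,-0.02],[0,0,-0.045],[0,0,-0.07],[-0.02,-0.002,-0.0755],[-0.04,-0.005,-0.0755],[-0.06,-0.007,-0.0755],[-0.075,-0.008,-0.0755],[-0.0816,-0.0092,-0.0755],[-0.0816,-0.0092,-0.0755],[-0.0816,-0.0092,-0.0755]],"angular":[[0,0,0],[0,0,0],[0,0,-3],[0,0,-6],[0,0,-8.6],[0,0,-8.6],[0,0,-8.6],[0,0,-8.6],[0,0,-8.6],[0,0,-8.6]]}' 40
python3 -c "
from h import *
goto([.5982,-.0106,.153],np.radians(91.06))
im=imaging.read_camera('side')[:,:,::-1];cv2.imwrite('pics/s9.png',cv2.resize(im[190:320,280:420],None,fx=4,fy=4,interpolation=cv2.INTER_CUBIC))
"
```

```text
time_s: 20.02
eef_pos: [0.5292, -0.0116, 0.1522]
tcp_rot: [0.0, -0.009, 1.0, -0.001]
contact_force: [-1.2, -0.5, -1.5]
gripper_width: 0.0393
grip_force: 40.8
t 20.02 shift mm [-69.   -0.3  -0.8] turn [-0.1  0.   0. ] q7 1.67
```

View pics/s9.png

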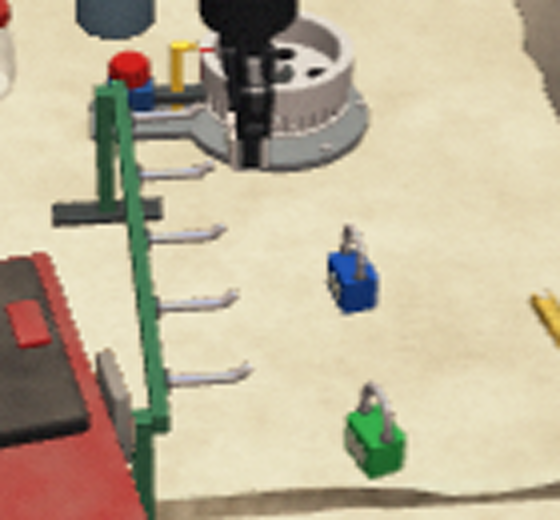

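The lock is at the start of the last peg, though the finger hides it here; the mark and pointer are visible at the top. Moving onto the peg.

```bash
python3 -m crank '{"claw":[0.03,0.03,0.03,0.03,0.03,0.03,0.03,0.03],"delta_pos":[[-0.01,0,-0.0008],[-0.02,0,-0.0008],[-0.03,0,-0.0008],[-0.04,0,-0.0008],[-0.05,0,-0.0008],[-0.06,0,-0.0008],[-0.069,0,-0.0008],[-0.069,0,-0.0008]],"angular":[[0,0,0],[0,0,0],[0,0,0],[0,0,0],[0,0,0],[0,0,0],[0,0,0],[0,0,0]]}' 40
python3 -m crank '{"claw":[0.03,0.03,0.03,0.03,0.03],"delta_pos":[[0,0,0.004],[0,0,0.008],[0,0,0.011],[0,0,0.0125],[0,0,0.0125]],"angular":[[0,0,0],[0,0,0],[0,0,0],[0,0,0],[0,0,0]]}' 40
```

```text
time_s: 20.73
eef_pos: [0.5993, -0.0097, 0.1536]
tcp_rot: [0.001, -0.01, 1.0, -0.001]
contact_force: [-0.0, 0.5, -1.1]
gripper_width: 0.0396
grip_force: 40.8
time_s: 21.15
eef_pos: [0.5984, -0.0104, 0.1408]
tcp_rot: [0.0, -0.009, 1.0, -0.001]
contact_force: [0.3, 0.2, -1.0]
gripper_width: 0.0393
grip_force: 40.8
```

```bash
python3 -m crank '{"claw":[0.03,0.03,0.042,0.046,0.052,0.052,0.052,0.052,0.052,0.052],"delta_pos":[[0,0,0.001],[0,0,0.0015],[0,0,0.0015],[0,0,0.0015],[0,0,0.0015],[0,0,0.0015],[0,0,-0.015],[0,0,-0.04],[0,0,-0.075],[0,0,-0.11]],"angular":[[0,0,0],[0,0,0],[0,0,0],[0,0,0],[0,0,0],[0,0,0],[0,0,0],[0,0,0],[0,0,0],[0,0,0]]}' 40
python3 -c "
from h import *
from cell import imaging
im=imaging.read_camera('side')[:,:,::-1];cv2.imwrite('pics/s10.png',cv2.resize(im[190:320,280:420],None,fx=4,fy=4,interpolation=cv2.INTER_CUBIC))
goto([.4541,.0785,.18],np.radians(99))
"
```

```text
time_s: 21.98
eef_pos: [0.5982, -0.0103, 0.2517]
tcp_rot: [-0.0, -0.009, 1.0, -0.001]
contact_force: [1.9, -0.5, 1.1]
gripper_width: 0.0521
grip_force: 0.0
t 22.03 shift mm [146.3  91.9  78.6] turn [-0.1  0.7 -7.9] q7 1.67
```

View pics/s10.png

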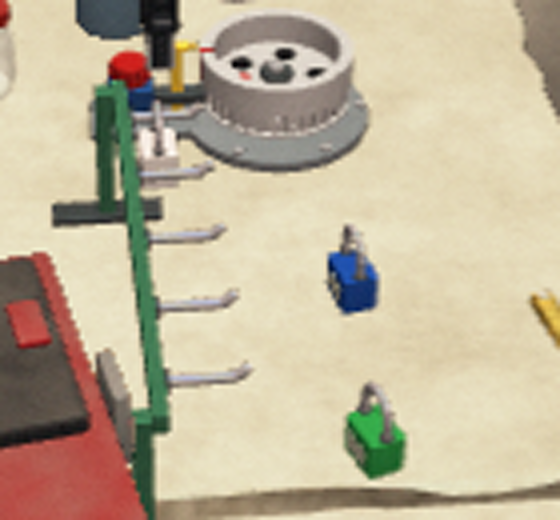

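The white lock hangs on peg 4 at (158,140) in the crop. Blue is next: hover, refit, then grasp.

```bash
python3 -m crank '{"claw":[0.055,0.055,0.055,0.055,0.055,0.055,0.055,0.055,0.055],"delta_pos":[[0.03,0.018,0],[0.06,0.036,0],[0.09,0.055,0.01],[0.12,0.074,0.03],[0.146,0.092,0.05],[0.146,0.092,0.07],[0.146,0.092,0.075],[0.146,0.092,0.075],[0.146,0.092,0.075]],"angular":[[0,0,0],[0,0,-4],[0,0,-8],[0,0.5,-8],[0,0.5,-8],[0,0.5,-8],[0,0.5,-8],[0,0.5,-8],[0,0.5,-8]]}' 40
python3 - <<'E'
from fit import *
m=imaging.camera_model('wrist');im=imaging.read_camera('wrist')[:,:,::-1].copy();cv2.imwrite('pics/w11.png',im)
x=fit(im,m,'blue',(.454,.078,98));goto([x[0]/1e3,x[1]/1e3,.0765],np.radians(x[2]))
E
```

```text
time_s: 22.78
eef_pos: [0.4524, 0.0782, 0.1765]
tcp_rot: [-0.003, -0.078, 0.997, -0.001]
contact_force: [0.9, -0.9, 0.6]
gripper_width: 0.0548
grip_force: 0.0
blue x,y mm [449.   78.5] yaw 115.2 1-IoU 0.307
t 22.83 shift mm [  3.1   1.  100.5] turn [ -0.   -0.3 -16.2] q7 1.53
```

Position is unchanged. This fit is disturbed by the shackle, so I'll keep the earlier yaw of 99°.

```bash
python3 -m crank '{"claw":[0.055,0.055,0.055,0.055,0.055,0.03,0.03,0.03,0.03,0.03],"delta_pos":[[-0.001,0,0.03],[-0.001,0,0.06],[-0.001,0,0.085],[-0.001,0,0.1],[-0.001,0,0.1],[-0.001,0,0.1],[-0.001,0,0.1],[-0.001,0,0.1],[-0.001,0,0.1],[-0.001,0,0.1]],"angular":[[0,0,0],[0,0,0],[0,0,0],[0,0,0],[0,0,0],[0,0,0],[0,0,0],[0,0,0],[0,0,0],[0,0,0]]}' 40
python3 -c "
from h import *
goto([.5281,.1442,.153],np.radians(91.06))"
```

```text
time_s: 23.67
eef_pos: [0.4524, 0.079, 0.0769]
tcp_rot: [-0.002, -0.079, 0.997, -0.0]
contact_force: [-1.0, -0.6, 4.9]
gripper_width: 0.0392
grip_force: 40.5
t 23.67 shift mm [-84.7  52.4 -76.5] turn [-0.1 -0.3  8. ] q7 1.59
```

```bash
python3 -m crank '{"claw":[0.03,0.03,0.03,0.03,0.03,0.03,0.03,0.03,0.03,0.03],"delta_pos":[[0,0,-0.02],[0,0,-0.045],[0,0,-0.07],[-0.02,0.012,-0.0765],[-0.04,0.025,-0.0765],[-0.06,0.038,-0.0765],[-0.075,0.048,-0.0765],[-0.0847,0.0524,-0.0765],[-0.0847,0.0524,-0.0765],[-0.0847,0.0524,-0.0765]],"angular":[[0,0,0],[0,0,0],[0,0,3],[0,-0.3,6],[0,-0.3,8],[0,-0.3,8],[0,-0.3,8],[0,-0.3,8],[0,-0.3,8],[0,-0.3,8]]}' 40
python3 -c "
from h import *
goto([.5953,.1454,.153],np.radians(91.06))
"
```

```text
time_s: 24.5
eef_pos: [0.5273, 0.1441, 0.1516]
tcp_rot: [-0.001, -0.01, 1.0, -0.001]
contact_force: [-0.1, 0.5, -1.0]
gripper_width: 0.0396
grip_force: 40.5
t 24.5 shift mm [-68.   -0.   -1.5] turn [-0.1 -0.1  0. ] q7 1.36
```

```bash
python3 -m crank '{"claw":[0.03,0.03,0.03,0.03,0.03,0.03,0.03,0.03],"delta_pos":[[-0.01,0,-0.001],[-0.02,0,-0.001],[-0.03,0,-0.001],[-0.04,0,-0.001],[-0.05,0,-0.001],[-0.06,0,-0.001],[-0.068,0,-0.001],[-0.068,0,-0.001]],"angular":[[0,0,0],[0,0,0],[0,0,0],[0,0,0],[0,0,0],[0,0,0],[0,0,0],[0,0,0]]}' 40
python3 -m crank '{"claw":[0.03,0.03,0.03,0.03,0.03],"delta_pos":[[0,0,0.004],[0,0,0.008],[0,0,0.011],[0,0,0.013],[0,0,0.014]],"angular":[[0,0,0],[0,0,0],[0,0,0],[0,0,0],[0,0,0]]}' 40
```

```text
time_s: 25.17
eef_pos: [0.5961, 0.1444, 0.1527]
tcp_rot: [-0.001, -0.009, 1.0, -0.001]
contact_force: [-0.3, -0.2, -1.5]
gripper_width: 0.0398
grip_force: 40.4
time_s: 25.58
eef_pos: [0.5952, 0.1453, 0.1395]
tcp_rot: [-0.001, -0.009, 1.0, -0.001]
contact_force: [-7.0, -1.1, 15.1]
gripper_width: 0.04
grip_force: 41.8
```

```bash
python3 -m crank '{"claw":[0.03,0.042,0.046,0.052,0.052,0.052,0.052,0.052,0.052,0.052],"delta_pos":[[0,0,-0.0015],[0,0,-0.0015],[0,0,-0.0015],[0,0,-0.0015],[0,0,-0.0015],[0,0,-0.0015],[0,0,-0.015],[0,0,-0.04],[0,0,-0.075],[0,0,-0.11]],"angular":[[0,0,0],[0,0,0],[0,0,0],[0,0,0],[0,0,0],[0,0,0],[0,0,0],[0,0,0],[0,0,0],[0,0,0]]}' 40
python3 -c "
from h import *
goto([.47,.2,.26],np.radians(91))
"
```

```text
time_s: 26.42
eef_pos: [0.595, 0.1453, 0.2488]
tcp_rot: [-0.002, -0.009, 1.0, -0.001]
contact_force: [0.1, 0.5, 0.4]
gripper_width: 0.0521
grip_force: 0.0
t 26.42 shift mm [124.   57.  -10.8] turn [-0.1 -0.2  0.1] q7 1.39
```

Next, a view with blue's peg and the green lock together.

```bash
python3 -m crank '{"claw":[0.055,0.055,0.055,0.055,0.055,0.055],"delta_pos":[[0.035,0.015,-0.005],[0.07,0.03,-0.01],[0.1,0.045,-0.01],[0.124,0.057,-0.01],[0.124,0.057,-0.01],[0.124,0.057,-0.01]],"angular":[[0,0,0],[0,0,0],[0,0,0],[0,0,0],[0,0,0],[0,0,0]]}' 40
python3 - <<'E'
from fit import *
m=imaging.camera_model('wrist');im=imaging.read_camera('wrist')[:,:,::-1].copy();cv2.imwrite('pics/w12.png',im);np.save('w12.npy',m,allow_pickle=True)
x=fit(im,m,'green',(.462,.259,100));goto([x[0]/1e3,x[1]/1e3,.0765],np.radians(x[2]))
cv2.imwrite('pics/top3.png',imaging.read_camera('top')[:,:,::-1])
s=imaging.read_camera('side')[:,:,::-1]
a=cv2.resize(s[190:320,280:420],(400,371)); b=cv2.resize(im,(400,300)); b=np.vstack([b,np.zeros((71,400,3),np.uint8)]); cv2.imwrite('pics/c12.png',np.hstack([a,b]))
E
```

```text
time_s: 26.92
eef_pos: [0.4694, 0.2014, 0.2591]
tcp_rot: [-0.001, -0.011, 1.0, -0.0]
contact_force: [0.3, 0.0, -0.1]
gripper_width: 0.0551
grip_force: 0.0
green x,y mm [463.7 261.3] yaw 116.1 1-IoU 0.239
t 26.97 shift mm [  5.5  61.3 182.4] turn [ -0.1  -0.1 -25. ] q7 1.17
```

View pics/c12.png

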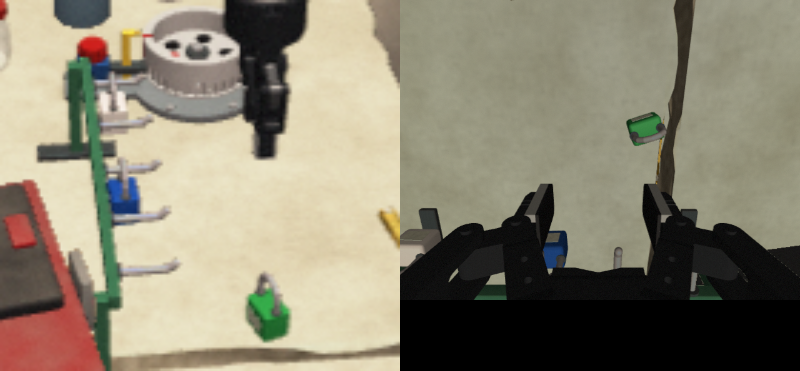

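White and blue hang on pegs 4 and 2. Green's shackle feet are at about (374,219) and (418,206) in the full frame.

Run:
```python
from h import *
m=np.load('w12.npy',allow_pickle=True).item()
A,B=at(m,(374,219),.036),at(m,(418,206),.036);print((A+B)/2,np.linalg.norm(A-B),np.degrees(np.arctan2(*(B-A)[1::-1])))
im=cv2.imread('pics/w12.png');cv2.imwrite('pics/g12.png',cv2.resize(im[160:260,340:450],None,fx=5,fy=5,interpolation=cv2.INTER_CUBIC))
```

```text
[0.46515704 0.26200816 0.036     ] 0.034228431501550624 108.45813496918933
```

View pics/g12.png

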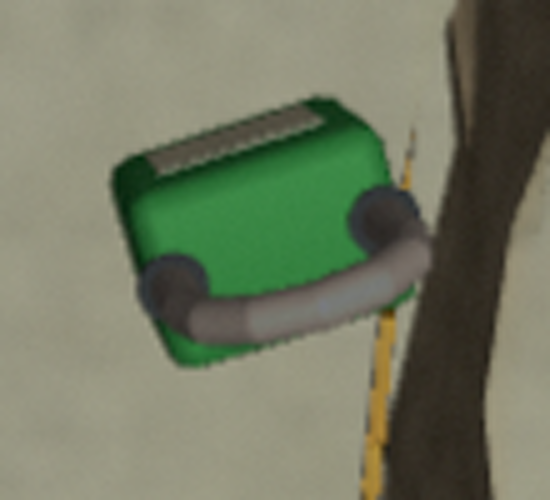

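Feet at crop (172,283) and (380,218), which is full frame (374.4,216.6) and (416,203.6).

Run:
```python
from h import *
m=np.load('w12.npy',allow_pickle=True).item()
A,B=at(m,(374.4,216.6),.036),at(m,(416,203.6),.036);C=(A+B)/2;w=np.arctan2(*(B-A)[1::-1]);print(C,np.linalg.norm(A-B),np.degrees(w))
goto([C[0],C[1],.0765],w)
```

```text
[0.46331161 0.26126139 0.036     ] 0.0324419989653481 109.36786851161503
t 27.07 shift mm [  6.8  62.3 182.1] turn [ -0.1  -0.1 -18.4] q7 1.17
```

```bash
python3 -m crank '{"claw":[0.06,0.06,0.06,0.06,0.06,0.06,0.06,0.06,0.06,0.06],"delta_pos":[[0.003,0.03,0.01],[0.006,0.055,0.03],[0.006,0.062,0.06],[0.006,0.062,0.09],[0.006,0.062,0.12],[0.006,0.062,0.15],[0.006,0.062,0.17],[0.006,0.062,0.18],[0.006,0.062,0.182],[0.006,0.062,0.182]],"angular":[[0,0,-6],[0,0,-12],[0,0,-18.2],[0,0,-18.2],[0,0,-18.2],[0,0,-18.2],[0,0,-18.2],[0,0,-18.2],[0,0,-18.2],[0,0,-18.2]]}' 40
python3 -m crank '{"claw":[0.03,0.03,0.03,0.03,0.03,0.03],"delta_pos":[[0,0,0],[0,0,0],[0,0,0],[0,0,0],[0,0,0],[0,0,0]],"angular":[[0,0,0],[0,0,0],[0,0,0],[0,0,0],[0,0,0],[0,0,0]]}' 40
python3 -c "
from h import *
goto([.5237,.3003,.153],np.radians(91.06))
goto([.5252,.2222,.153],np.radians(91.06))
"
```

```text
time_s: 27.9
eef_pos: [0.4637, 0.2613, 0.0764]
tcp_rot: [-0.001, -0.167, 0.986, -0.001]
contact_force: [0.8, -0.9, 0.7]
gripper_width: 0.0602
grip_force: 0.0
time_s: 28.4
eef_pos: [0.4642, 0.2622, 0.0783]
tcp_rot: [0.001, -0.167, 0.986, -0.0]
contact_force: [1.3, -1.5, 7.4]
gripper_width: 0.0392
grip_force: 41.7
t 28.4 shift mm [-68.8  16.3 -74.7] turn [-0.   0.1 18.2] q7 1.41
t 28.4 shift mm [-44.4 -57.9 -74.7] turn [-0.   0.1 18.2] q7 1.41
```

```bash
python3 -m crank '{"claw":[0.03,0.03,0.03,0.03,0.03,0.03,0.03,0.03,0.03,0.03],"delta_pos":[[0,0,-0.02],[0,0,-0.045],[0,0,-0.07],[-0.011,-0.015,-0.0765],[-0.022,-0.03,-0.0765],[-0.034,-0.045,-0.0765],[-0.0444,-0.058,-0.0765],[-0.0444,-0.058,-0.0765],[-0.0444,-0.058,-0.0765],[-0.0444,-0.058,-0.0765]],"angular":[[0,0,0],[0,0,0],[0,0,5],[0,0,10],[0,0,15],[0,0,18.2],[0,0,18.2],[0,0,18.2],[0,0,18.2],[0,0,18.2]]}' 40
python3 -c "
from h import *
goto([.5939,.2234,.154],np.radians(91.06))
"
```

```text
time_s: 29.23
eef_pos: [0.5236, 0.2224, 0.153]
tcp_rot: [-0.001, -0.01, 1.0, -0.001]
contact_force: [-0.3, -0.1, -1.6]
gripper_width: 0.0393
grip_force: 40.9
t 29.23 shift mm [-70.3  -0.4  -1.1] turn [-0.1 -0.1  0.1] q7 1.23
```

```bash
python3 -m crank '{"claw":[0.03,0.03,0.03,0.03,0.03,0.03,0.03,0.03],"delta_pos":[[-0.01,0,-0.001],[-0.02,0,-0.001],[-0.03,0,-0.001],[-0.04,0,-0.001],[-0.05,0,-0.001],[-0.06,0,-0.001],[-0.069,0,-0.001],[-0.069,0,-0.001]],"angular":[[0,0,0],[0,0,0],[0,0,0],[0,0,0],[0,0,0],[0,0,0],[0,0,0],[0,0,0]]}' 40
python3 -m crank '{"claw":[0.03,0.03,0.03,0.03,0.03],"delta_pos":[[0,0,0.004],[0,0,0.008],[0,0,0.011],[0,0,0.0125],[0,0,0.0125]],"angular":[[0,0,0],[0,0,0],[0,0,0],[0,0,0],[0,0,0]]}' 40
```

```text
time_s: 29.9
eef_pos: [0.5936, 0.224, 0.1538]
tcp_rot: [-0.001, -0.01, 1.0, -0.001]
contact_force: [-0.5, 0.2, -1.6]
gripper_width: 0.0395
grip_force: 40.9
time_s: 30.32
eef_pos: [0.5925, 0.2235, 0.1414]
tcp_rot: [-0.001, -0.01, 1.0, -0.001]
contact_force: [-1.3, -0.4, 0.5]
gripper_width: 0.0396
grip_force: 41.2
```

Release, lift, and move clear to the hover that sees the bench; then wait 1.5 s and check everything.

```bash
python3 -m crank '{"claw":[0.03,0.042,0.046,0.052,0.052,0.052,0.052,0.052,0.052,0.052],"delta_pos":[[0,0,0.0005],[0,0,0.0005],[0,0,0.0005],[0,0,0.0005],[0,0,0.0005],[0,0,0.0005],[0,0,-0.015],[0,0,-0.04],[0,0,-0.075],[0,0,-0.11]],"angular":[[0,0,0],[0,0,0],[0,0,0],[0,0,0],[0,0,0],[0,0,0],[0,0,0],[0,0,0],[0,0,0],[0,0,0]]}' 40
python3 -m crank '{"claw":[0.052,0.052,0.052,0.052,0.052,0.052,0.052,0.052,0.052,0.052],"delta_pos":[[0.04,0.01,-0.02],[0.08,0.02,-0.04],[0.12,0.03,-0.05],[0.12,0.06,-0.05],[0.12,0.1,-0.05],[0.12,0.14,-0.05],[0.12,0.18,-0.05],[0.12,0.2,-0.05],[0.12,0.2,-0.05],[0.12,0.2,-0.05]],"angular":[[0,0,0],[0,0,0],[0,0,0],[0,0,0],[0,0,0],[0,0,0],[0,0,0],[0,0,0],[0,0,0],[0,0,0]]}' 40
python3 - <<'E'
from h import *
t=imaging.read_camera('top')[:,:,::-1];s=imaging.read_camera('side')[:,:,::-1]
cv2.imwrite('pics/t13.png',t);cv2.imwrite('pics/s13.png',s)
a=cv2.resize(s[180:340,260:420],(400,400),interpolation=cv2.INTER_CUBIC);b=cv2.resize(t[180:340,240:440],(400,320),interpolation=cv2.INTER_CUBIC)
b=np.vstack([b,np.zeros((80,400,3),np.uint8)]); c=np.hstack([a,b])
d=np.vstack([cv2.resize(t[100:355],(400,160)),]);d2=cv2.resize(s[100:480],(400,160))
cv2.imwrite('pics/c13.png',np.vstack([c,np.hstack([d2,d])]))
E
```

```text
time_s: 31.15
eef_pos: [0.5929, 0.223, 0.2518]
tcp_rot: [-0.002, -0.009, 1.0, -0.001]
contact_force: [0.4, 0.2, -0.1]
gripper_width: 0.0516
grip_force: 0.0
time_s: 31.98
eef_pos: [0.4691, 0.4224, 0.3005]
tcp_rot: [-0.001, -0.011, 1.0, -0.001]
contact_force: [-0.0, -1.0, 0.2]
gripper_width: 0.0519
grip_force: 0.0
```

View pics/c13.png

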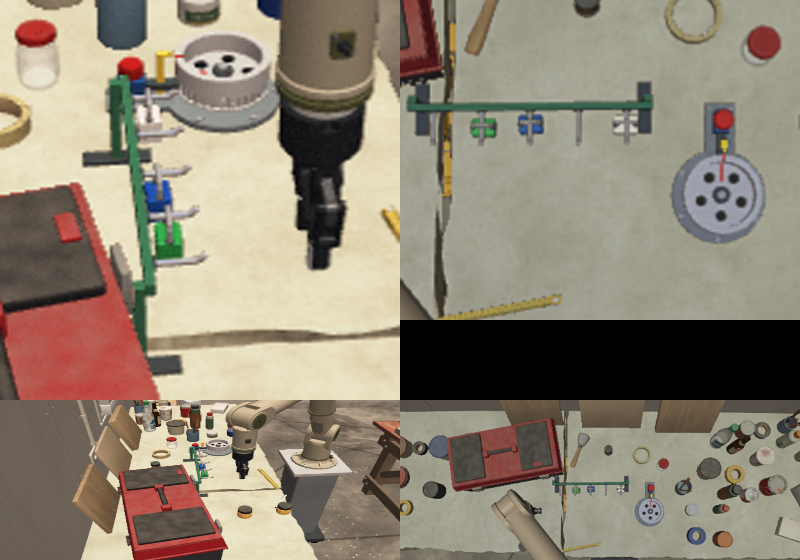

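Green, blue and white hang on pegs 1, 2 and 4, the mark is at the pointer, the cap is down, and no other lock is on the bench. I'll wait for any swing to die out, check that nothing moves, then hand in.

```bash
for i in 1 2 3; do python3 -m crank '{"claw":[0.052,0.052,0.052,0.052,0.052,0.052,0.052,0.052,0.052,0.052],"delta_pos":[[0,0,0],[0,0,0],[0,0,0],[0,0,0],[0,0,0],[0,0,0],[0,0,0],[0,0,0],[0,0,0],[0,0,0]],"angular":[[0,0,0],[0,0,0],[0,0,0],[0,0,0],[0,0,0],[0,0,0],[0,0,0],[0,0,0],[0,0,0],[0,0,0]]}' >/dev/null; done
python3 - <<'E'
from h import *
from cell import workorder
t=imaging.read_camera('top')[:,:,::-1].astype(int);o=cv2.imread('pics/t13.png').astype(int)
d=abs(t-o).max(2)[215:310,245:430];print('changed px',(d>40).sum(),d.max())
print(workorder.finish_job()) if (d>40).sum()<25 else print('look')
E
```

```text
changed px 0 4
the job is handed in; nothing more can be done
None
```

The job is handed in: the red mark stands at the yellow pointer (within about half a degree by the wrist camera), the brake cap is fully down again, the three padlocks present (green, blue and white) hang still on pegs 1, 2 and 4, and I never touched the wax tin or the jars.

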